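# Shut and lock the filter flap of a welding fume unit

## Task

Swing the blue filter flap on top of the fume unit down, then push its red wing stud in to the stop and turn it a quarter turn clockwise until it locks and holds the flap fully shut. Do not force the stud: press only until you feel its stop, and do not push hard against it. Let go at the end and leave the other things on the bench where they are.

Things in the scene. Friction and masses are not known exactly. Their poses are not given: they have to be found in the camera images.
- unit: Fume filter unit, fixed: black box, grey deck, 280 (x) x 340 (y) x 140 mm high. Origin: centre of its underside; z up; front faces its -x. The flap's hinge line runs along its y at x = +75, z = 140 mm. Hidden under the stud is a socket with a slot; its height differs by up to 14 mm from unit to unit. More than 30 N between stud and socket damages it.
- flap (a joint): Angle of the blue flap (200 mm from hinge to free edge, 240 wide, 8 thick): 0 = shut, its underside 140 mm above the unit's underside; grows as the free edge (to the unit's -x) lifts. The stiff hinge stays where left; 5 N at the free edge moves it. Near shut, a sprung pin lifts it: let go unlocked, it rests at 0.06 rad; from there to 0 takes about 7 N at the stud.
- flap_press (a point): Clear spot on the flap's top face to push on, 165 mm from the hinge line and 75 mm to the unit's +y of the stud's axis. Its axes are the flap's: z is the flap's outward normal (up when shut), x points from free edge to hinge.
- stud: Sprung stud on the flap's middle line, 165 mm from the hinge line; origin on its axis, level with the flap's top while out, sinking as it is pushed in. Spring: 5 N plus 0.4 N per mm. With the flap held shut, its cross pin clears the socket after 7 to 22 mm (unknown beforehand); a firm stop ends the push 1.5 mm further, felt as force rising steeply above the spring's.
- wing_grip (a point): Centre of the red wing (bar grip) on the stud: 44 mm long (its x), 10 thick (y), 22 high (z); centre 39 mm above the flap's top while the stud is out, so 28 mm is free below the wing (4 to 19 mm at the stop). Pinch it across its 10 mm.
- wing (a joint): Turn of the wing, clockwise from above: 0 as found (wing along the unit's x, pin in line with the slot), 1.40 rad (80 deg) locked, end stop 1.50. Turns easily; turned before it is in deep enough it does not lock. At 1.40 the pin springs back 2 mm into a notch when the push is let off, and stays. Let go between, only friction holds it.
- jar: Bystander: clear jar with blue cap, 56 mm across, 75 mm high; origin at the centre of its underside. Stands beside the unit.
- sample: Bystander: welded steel sample, plate 100 x 60 x 6 mm with a 40 mm square tube to 66 mm high; origin at the centre of its underside. Lies beside the unit.
- lens_box: Bystander: cardboard box 70 x 110 x 35 mm; origin at the centre of its underside. Lies beside the unit.

How it is judged:
On the way, in this order (a step that is already met when the one before it is completed fails the run):
1. the flap is swung down until it is nearly shut (under 0.1 rad) (value of joint flap below 0.1 rad), for 0.2 s.
2. with the flap shut, the wing is turned to its locked angle (value of joint wing above 1.3 rad and value of joint flap below 0.02 rad), for 0.2 s.
At the end, for the whole second after the job is handed in: The flap stays shut by itself (under 0.02 rad), held by the stud, with the wing at its locked angle (1.3 to 1.5 rad), at rest and let go (all of step 2 and value of joint wing below 1.5 rad and linear speed of stud below 0.02 m/s and contact force between the fingers and unit below 0.1 N); the robot touches nothing.
It fails at once if the stud was forced: more than 30 N between its pin and the socket in the unit (contact force between stud and unit above 30 N).
It fails at once if a bystander was moved more than 20 mm (distance of any of jar, sample, lens_box from where it was at the start of the episode above 0.02 m).
It also fails if it takes over 64 s, if anything falls off the work surface, if the arm or the gripper's body presses on something with over 40 N, if the wrist force passes 120 N, or if a joint passes its speed limit or range.

## Robot

A 7-joint arm with a two-finger parallel gripper is mounted at the origin on the work surface. World frame = base frame: x ahead of the robot, y to its left, z up, the work surface at z = 0. Lengths are in m, angles in rad, forces in N, time in s.
With the tool pointing down it reaches from about 0.425 to 0.925 m from the base axis. Payload 6.8 kg.
Tool frame: the origin (TCP) lies midway between the tips of the shut fingers; the grasp point (between the pads) lies 19 mm behind it; z points along the fingers, y is the direction in which the jaws open and shut (so a half turn about z gives the same grasp; the last joint's range is limited). The gripper opens to 85 mm and grips with 20 to 120 N. Pads are 22 mm wide; open, the fingers measure 114 mm over their backs; the gripper's body (76 mm by 85 mm) begins 54 mm behind the grasp point. The pads swing forward as they close: fully open they stand 13 mm farther back than shut.
Start: joints at [1.028, 0.477, 0.022, 1.555, -0.011, 1.109, -0.083], TCP at [0.284, -0.612, 0.202] pointing down, gripper open.
Joint ranges: [-2.96, 2.96], [-0.34, 2.1], [-1.41, 1.46], [0.24, 2.44], [-1.37, 4.51], [0.17, 1.92], [-2.96, 2.96]. Speed limits (rad/s): [2.39, 2.39, 3.14, 3.14, 3.14, 3.14, 3.14].

## Interface

Orientations are given as a rotation vector (axis times angle).
In Python, from bench import r, imaging gives the robot as it stands.
- The arm moves only by the tool jog_arm, never from a script. Its argument "rows" is a list of rows, each an object with "delta_rot": the turn, a rotation vector about the tool's x, y, z in degrees, a list of three; "xyz": the shift along the tool's x, y, z in cm, a list of three; "fingers": the closure, from 0 (fully open) to 1 (shut). A call has exactly 5 rows; each row is the pose to reach, as a shift and turn from the pose measured when the call began, along the tool's axes at that moment; what a row does not reach only later rows make up. A row lasts 1/12 s, in which the tool goes at most 41.7 mm and 7.16 degrees, less where a joint would pass 70% of its speed; a pose out of reach is approached as far as the arm can. A call with a gripper value outside its range is refused whole. The fingers move at their own pace and stop on an object; "grip_force" is the grip in N (left out, the last holds). Time passes only in rows, so rows that repeat a pose let the fingers close, or fill a call up. It gives the time, the measured TCP pose, the force and the opening at its end, in the units of the state.
- r.get_obs(): the state, without advancing time (a new reading comes with each control period).
- imaging.grab_frame(name): name is "scene" or "top" or "wrist"; returns the picture (384x512x3 uint8, blue, green, red); there is no depth.
- imaging.camera_info(name): a dict with "camera_matrix" (3x3 intrinsics, pixels), "xyz" and "attitude" of the camera in the world. Camera axes: x right, y down, z forward; pixel columns grow to the right and rows downward; lengths in m; the calibration is good to about 2 mm. The wrist camera is an equidistant fisheye: a pixel r from the principal point sees the ray r / f radians off the axis. A picture is of the moment at which its call begins: read the wrist's pose just before it. camera_info takes no time and is no camera call; for the wrist camera it gives the pose at the moment of the call.
- r.hand_in(): hands the job in, once; it reports no verdict.
Trained networks look in the newest picture that a camera, given by its name, has taken for a name from the list of things; names that differ only in an ending like _2 or _b are one class to them, and where a whole thing is asked for, a point or a joint stands for the part that bears it (a point fixed in the world has none). Each returns a list of dicts, best first, with "conf" (0 to 1); they miss things now and then, are a little off and sometimes report something else, mostly with a low value. They report only what shows in the picture. A call takes as long as a camera call.
- imaging.find_in(camera, query): "position" ([column, row] in pixels, amid what is visible of it).
- imaging.cut_out(camera, query): "region" (384x512 bool, what is visible of it) and "position" ([column, row] in pixels, amid what is visible of it).
- imaging.tip_of(camera, query): "position" ([column, row] in pixels: a listed point, or the origin of a listed thing).
The state is a dict: "clock": time; "joints": joint angles; "qvel": joint speeds; "tau": joint torques, N m; "tcp_pos": TCP position; "orientation": TCP orientation; "contact_force": force on the tool from outside, world axes, zero at the start; "moment": the same for the moment, N m; "grip_width": finger opening in m.
Only numpy, scipy, OpenCV 4.12 (cv2) and the standard library are available. Lean on these libraries where they do the work, as an engineer would, in place of code of your own. Each camera call takes 0.05 s, during which the arm holds its last target.

## Working session

There is one attempt and no reset: what is moved stays moved. The work goes in short steps, Python scripts to look and compute and a tool call to move; the robot and the scene stay as the last step left them, time stands still between calls to the robot, and variables do not carry over. Pictures are saved under pics/ and viewed, and the job is handed in when it is done.

Besides the shell and the picture viewer there is one more tool, called after ">>>" as name(argument=value, ...) on one line, values as JSON. jog_arm: Moves the arm, as the interface text tells. Its arguments: {"type":"object","properties":{"rows":{"type":"array","items":{"type":"object","properties":{"delta_rot":{"type":"array","items":{"type":"number"}},"xyz":{"type":"array","items":{"type":"number"}},"fingers":{"type":"number"}}}},"grip_force":{"type":"number"}},"required":["rows"]}

```bash
ls; mkdir -p pics
python3 - <<'E'
from bench import r, imaging
import cv2
o=r.get_obs(); print({k:o[k] for k in('clock','tcp_pos','orientation','contact_force','grip_width')})
for n in('scene','top','wrist'):
    im=imaging.grab_frame(n); cv2.imwrite(f'pics/a_{n}.png',im)
    print(n,imaging.camera_info(n))
    for q in('wing_grip','flap_press','unit','stud'):
        print(q,[(d['position'],round(d['conf'],2)) for d in imaging.tip_of(n,q)][:2])
E
```

```text
pics
{'clock': 0.0, 'tcp_pos': array([ 0.28405724, -0.61161636,  0.20073179]), 'orientation': array([-3.06594038e+00, -6.77345186e-01,  8.07407126e-04]), 'contact_force': array([-0.4397287 , -0.20133044,  0.16363671]), 'grip_width': 0.08548759718605575}
scene {'camera_matrix': array([[356.41790567,   0.        , 256.09498587],
       [  0.        , 356.41790567, 195.74991202],
       [  0.        ,   0.        ,   1.        ]]), 'xyz': array([1.22472273, 0.25805133, 0.85934994]), 'attitude': array([-1.47543488, -2.16989526,  0.814933  ])}
wing_grip [([319.7, 277.1], 0.69), ([247.4, 141.6], 0.47)]
flap_press [([272.5, 162.0], 0.7)]
unit []
stud [([252.1, 148.1], 0.71)]
top {'camera_matrix': array([[456.09173279,   0.        , 250.09754498],
       [  0.        , 456.09173279, 185.81925936],
       [  0.        ,   0.        ,   1.        ]]), 'xyz': array([0.49129123, 0.02662928, 1.25186749]), 'attitude': array([-2.17994146,  2.12192338, -0.11175099])}
wing_grip [([375.1, 229.9], 0.6), ([279.0, 193.6], 0.47)]
flap_press [([244.6, 194.2], 0.95)]
unit [([277.7, 201.2], 0.18)]
stud [([278.9, 202.0], 0.44), ([247.7, 195.0], 0.34)]
wrist {'camera_matrix': array([[297.31863964,   0.        , 253.85772511],
       [  0.        , 297.31863964, 189.51474759],
       [  0.        ,   0.        ,   1.        ]]), 'xyz': array([ 0.35492871, -0.57987976,  0.37330256]), 'attitude': array([ 2.41875145, -1.54326583, -0.24195146])}
wing_grip []
flap_press []
unit []
stud []
```

View pics/a_scene.png

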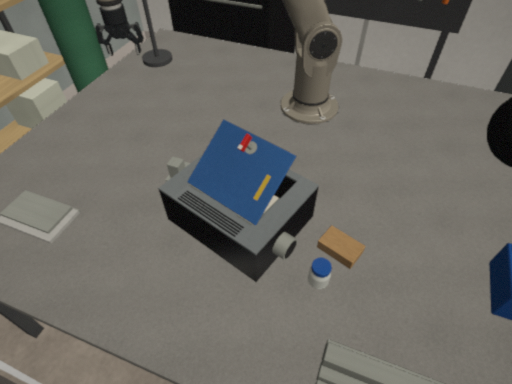

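View pics/a_top.png

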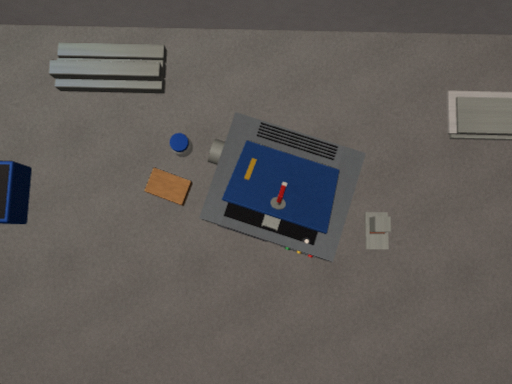

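View pics/a_wrist.png

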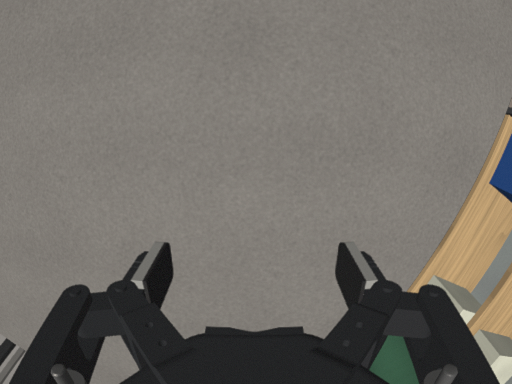

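Run:
```python
import cv2
a=cv2.imread('pics/a_top.png')[100:270,190:380]; cv2.imwrite('pics/b_top.png',cv2.resize(a,None,fx=4,fy=3.5,interpolation=cv2.INTER_CUBIC))
a=cv2.imread('pics/a_scene.png')[110:290,150:330]; cv2.imwrite('pics/b_scene.png',cv2.resize(a,None,fx=4,fy=3.3,interpolation=cv2.INTER_CUBIC))
```

```text
(no output)
```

View pics/b_top.png

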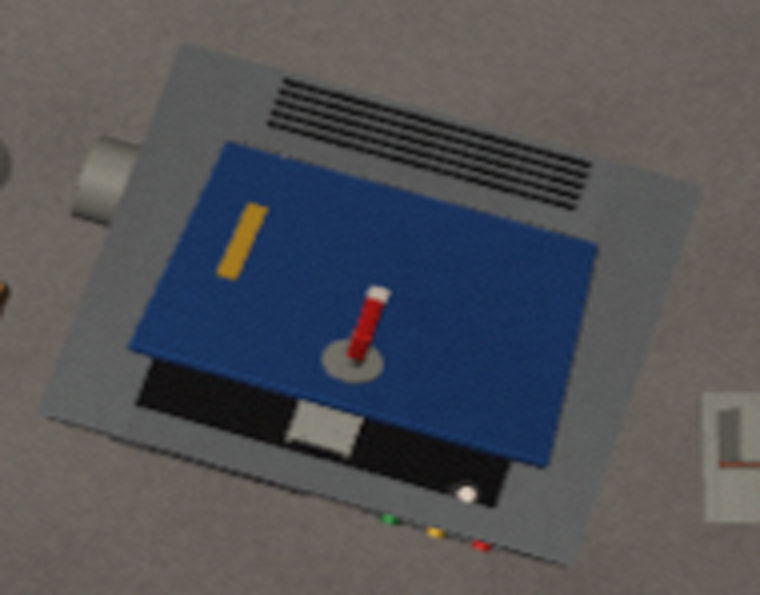

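View pics/b_scene.png

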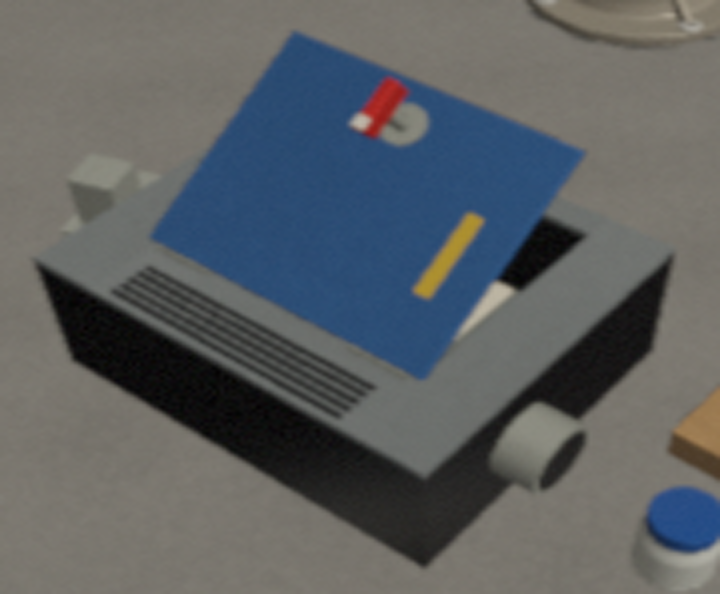

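```bash
cat > h.py <<'E'
import numpy as np, cv2
from scipy.spatial.transform import Rotation as R
from scipy.optimize import least_squares
def proj(ci,P):
    A=R.from_rotvec(ci['attitude']).as_matrix(); c=(np.atleast_2d(P)-ci['xyz'])@A; K=ci['camera_matrix']
    return np.c_[K[0,0]*c[:,0]/c[:,2]+K[0,2],K[1,1]*c[:,1]/c[:,2]+K[1,2]]
def unit2w(p,P): 
    return R.from_euler('z',p[2]).apply(np.atleast_2d(P))+[p[0],p[1],p[4] if len(p)>4 else 0]
def flap(th,s,y,h): # s distance from hinge, h above underside
    return [75-s*np.cos(th)+h*np.sin(th)*1, y, 140+s*np.sin(th)+h*np.cos(th)]
E
python3 - <<'E'
from h import *
from bench import imaging
T=imaging.camera_info('top');S=imaging.camera_info('scene')
t=np.array([(185,45),(697,185),(568,565),(48,415),(230,143),(597,243),(548,467),(130,347)])/[4,3.5]+[190,100]
s=np.array([(425,475),(37,260),(672,255),(425,565),(425,378),(152,238),(295,32),(583,152)])/[4,3.3]+[150,110]
def model(p):
    th=p[3];f=lambda s,y:flap(th,s,y+p[5],8)
    D=lambda a,b,z=140:[a*140,b*170,z]
    F=[f(0,120),f(0,-120),f(200,-120),f(200,120)]
    q=np.array([p[0],p[1],p[2]])
    pt=np.array([D(1,1),D(1,-1),D(-1,-1),D(-1,1)]+F)/1000
    ps=np.array([D(1,1),D(1,-1),D(-1,1),D(1,1,0)]+F)/1000
    return proj(T,unit2w(q,pt)),proj(S,unit2w(q,ps))
def res(p):
    a,b=model(p); return np.r_[(a-t).ravel(),(b-s).ravel()]
o=least_squares(res,[.49,-.05,-.3,.8,0,0])
print(o.x,np.round(o.fun.reshape(-1,2),1).tolist())
p=o.x
for th in(p[3],.06,0):
  print(th,'wing',unit2w(p[:3],np.array(flap(th,165,0,47))/1000),'press',unit2w(p[:3],np.array(flap(th,165,75,8))/1000))
print(np.degrees(p[2]))
for cam,n in((T,'top'),(S,'scene')): print(n,proj(cam,unit2w(p[:3],np.array([flap(p[3],165,0,47),flap(p[3],165,75,8),flap(p[3],165,0,8)])/1000)))
E
```

```text
[ 0.62888709 -0.03277145 -0.28552764  0.59316271  0.24437417  0.12905172] [[-1.4, -0.8], [1.4, -0.0], [0.9, 0.7], [-3.0, -0.1], [-1.3, -0.9], [0.3, -0.1], [-0.2, 0.0], [-0.9, 0.4], [-0.4, -0.2], [-1.4, -0.9], [0.6, -2.7], [-0.2, 0.8], [-1.2, 0.5], [-1.7, -0.4], [-0.4, -0.6], [0.4, -0.6]]
0.5931627137438362 wing [[ 0.59478423 -0.02276061  0.27120405]] press [[0.59499118 0.05534328 0.23886615]]
0.06 wing [[ 0.54552    -0.00829916  0.19680949]] press [[0.56440087 0.06432303 0.15787967]]
0 wing [[ 0.5425309  -0.00742172  0.187     ]] press [[0.56365569 0.06454177 0.148     ]]
-16.359528899601546
top [[281.25352592 193.65606554]
 [245.49248184 194.1495039 ]
 [277.54320563 204.4409357 ]]
scene [[245.42343407 142.6708131 ]
 [274.20392698 159.96016454]
 [251.00506463 147.85659146]]
```

```bash
cat >> h.py <<'E'
P=[0.62889,-0.03277,-0.28553]
def goal(xyz,yaw=None):
    """tool-frame shift in cm and turn in deg to reach world xyz with tool down, tool x at yaw deg"""
    from bench import r
    o=r.get_obs(); M=R.from_rotvec(o['orientation'])
    d=M.inv().apply(np.array(xyz)-o['tcp_pos'])*100
    rv=np.zeros(3)
    if yaw is not None:
        y=np.radians(yaw); G=np.c_[[np.cos(y),np.sin(y),0],[np.sin(y),-np.cos(y),0],[0,0,-1]]
        rv=np.degrees((M.inv()*R.from_matrix(G)).as_rotvec())
    x=M.as_matrix()[:,0]
    print('t',round(o['clock'],2),'tcp',o['tcp_pos'].round(4),'yaw',np.degrees(np.arctan2(x[1],x[0])).round(2),'F',o['contact_force'].round(1),'w',round(o['grip_width'],4),'q7',o['joints'][6].round(2))
    print('shift cm',d.round(2),'rot deg',rv.round(1))
E
python3 -c "
from h import *
goal([.595,.055,.34],163.6)"
```

```text
t 0.75 tcp [ 0.2843 -0.6122  0.2017] yaw 24.91 F [-0.2 -0.2 -1. ] w 0.0854 q7 -0.08
shift cm [ 56.28 -47.43 -13.83] rot deg [   0.     0.  -138.7]
```

>>> jog_arm(rows=[{"xyz":[0,0,-4],"delta_rot":[0,0,-7],"fingers":1},{"xyz":[2.5,-2,-7.5],"delta_rot":[0,0,-14],"fingers":1},{"xyz":[5,-4,-11],"delta_rot":[0,0,-21],"fingers":1},{"xyz":[8,-6.5,-13.5],"delta_rot":[0,0,-28],"fingers":1},{"xyz":[11,-9,-14],"delta_rot":[0,0,-35],"fingers":1}])

```text
clock: 1.17
tcp_pos: [0.3414, -0.4961, 0.3426]
orientation: [2.714, 1.57, 0.0]
contact_force: [0.5, -0.4, 0.6]
grip_width: 0.0258
```

```bash
python3 -c "
from h import *
goal([.595,.055,.34],163.6)"
```

```text
t 1.17 tcp [ 0.3414 -0.4961  0.3426] yaw 60.08 F [ 0.5 -0.4  0.6] w 0.0258 q7 0.31
shift cm [ 6.042e+01 -5.510e+00  4.000e-02] rot deg [ 1.000e-01  4.000e-01 -1.035e+02]
```

>>> jog_arm(rows=[{"xyz":[4,-0.4,0],"delta_rot":[0,0,-7],"fingers":1},{"xyz":[8,-0.8,0],"delta_rot":[0,0,-14],"fingers":1},{"xyz":[12,-1.2,0],"delta_rot":[0,0,-21],"fingers":1},{"xyz":[16,-1.6,0],"delta_rot":[0,0,-28],"fingers":1},{"xyz":[20,-2,0],"delta_rot":[0,0,-35],"fingers":1}])

```text
clock: 1.58
tcp_pos: [0.4242, -0.311, 0.3422]
orientation: [2.109, 2.319, -0.003]
contact_force: [0.8, 0.1, -0.9]
grip_width: 0.0003
```

```bash
python3 -c "
from h import *
goal([.595,.055,.34],163.6)"
```

```text
t 1.58 tcp [ 0.4242 -0.311   0.3422] yaw 95.41 F [ 0.8  0.1 -0.9] w 0.0003 q7 0.56
shift cm [34.82 20.46  0.06] rot deg [ -0.1   0.4 -68.2]
```

>>> jog_arm(rows=[{"xyz":[3.5,2,0],"delta_rot":[0,0,-7],"fingers":1},{"xyz":[7,4.1,0],"delta_rot":[0,0,-14],"fingers":1},{"xyz":[10.5,6.2,0],"delta_rot":[0,0,-21],"fingers":1},{"xyz":[14,8.2,0],"delta_rot":[0,0,-28],"fingers":1},{"xyz":[17.5,10.2,0],"delta_rot":[0,0,-35],"fingers":1}])

```text
clock: 2.0
tcp_pos: [0.5096, -0.1253, 0.3418]
orientation: [1.306, 2.85, -0.007]
contact_force: [1.4, -0.6, 0.2]
grip_width: 0.0001
```

```bash
python3 -c "
from h import *
goal([.595,.055,.29],163.6)"
```

```text
t 2.0 tcp [ 0.5096 -0.1253  0.3418] yaw 130.74 F [ 1.4 -0.6  0.2] w 0.0001 q7 0.75
shift cm [ 8.13 18.24  5.1 ] rot deg [ -0.2   0.4 -32.9]
```

>>> jog_arm(rows=[{"xyz":[1.6,3.6,0],"delta_rot":[0,0,-7],"fingers":1},{"xyz":[3.2,7.3,0],"delta_rot":[0,0,-14],"fingers":1},{"xyz":[4.9,11,0],"delta_rot":[0,0,-21],"fingers":1},{"xyz":[6.5,14.6,0.5],"delta_rot":[0,0,-28],"fingers":1},{"xyz":[8.1,18.2,2],"delta_rot":[0,0,-33],"fingers":1}])

```text
clock: 2.42
tcp_pos: [0.5963, 0.0565, 0.3233]
orientation: [0.434, 3.102, -0.008]
contact_force: [0.6, 0.1, 0.1]
grip_width: 0.0
```

Run:
```python
from h import *
goal([.595,.055,.25],163.6)
from bench import imaging
im=imaging.grab_frame('wrist'); cv2.imwrite('pics/c_wrist.png',im)
for q in('wing_grip','flap_press'): print(q,[(d['position'],round(d['conf'],2)) for d in imaging.tip_of('wrist',q)][:2])
```

```text
t 2.42 tcp [0.5963 0.0565 0.3233] yaw 164.07 F [0.6 0.1 0.1] w 0.0 q7 0.9
shift cm [ 0.16 -0.16  7.33] rot deg [-0.2  0.6  0.5]
wing_grip [([163.5, 218.2], 0.66)]
flap_press [([256.2, 187.2], 0.56)]
```

View pics/c_wrist.png

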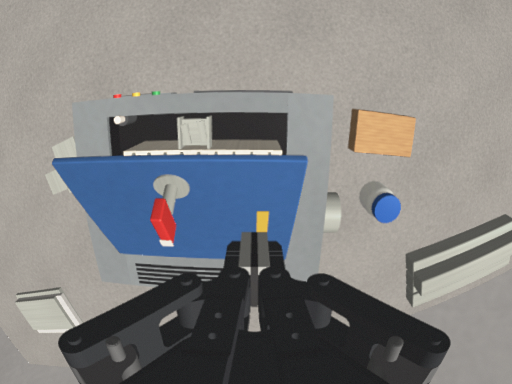

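>>> jog_arm(rows=[{"xyz":[0.1,-0.1,3],"delta_rot":[0,0.3,0.4],"fingers":1},{"xyz":[0.1,-0.1,6],"delta_rot":[0,0.5,0.4],"fingers":1},{"xyz":[0.2,-0.1,7.5],"delta_rot":[0,0.5,0.4],"fingers":1},{"xyz":[0.3,-0.1,8.5],"delta_rot":[0,0.5,0.4],"fingers":1},{"xyz":[0.5,-0.1,9.5],"delta_rot":[0,0.5,0.4],"fingers":1}])

```text
clock: 2.98
tcp_pos: [0.5894, 0.0566, 0.2245]
orientation: [-0.448, -3.104, 0.006]
contact_force: [-0.4, -0.6, -0.3]
grip_width: 0.0003
```

Run:
```python
from h import *
goal([.5645,.064,.152],163.6)
from bench import imaging
im=imaging.grab_frame('scene'); cv2.imwrite('pics/d_scene.png',cv2.resize(im[70:270,150:350],None,fx=3,fy=3))
```

```text
t 2.98 tcp [0.5894 0.0566 0.2245] yaw 163.57 F [-0.4 -0.6 -0.3] w 0.0003 q7 0.84
shift cm [2.56 0.04 7.26] rot deg [-0.3 -0.3 -0. ]
```

View pics/d_scene.png

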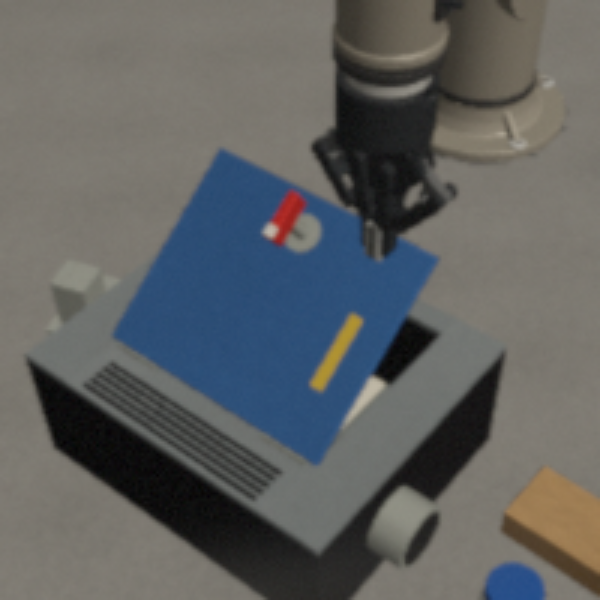

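The fingers stand on the flap next to the stud, at about crop pixel (377,255), well clear of the wing at (283,220). Continuing down along the arc.

>>> jog_arm(rows=[{"xyz":[0.6,0,1.2],"delta_rot":[0,0,0],"fingers":1},{"xyz":[1.1,0,2.4],"delta_rot":[0,0,0],"fingers":1},{"xyz":[1.6,0,3.6],"delta_rot":[0,0,0],"fingers":1},{"xyz":[2,0,4.8],"delta_rot":[0,0,0],"fingers":1},{"xyz":[2.3,0,5.9],"delta_rot":[0,0,0],"fingers":1}])

```text
clock: 3.45
tcp_pos: [0.5661, 0.0631, 0.1648]
orientation: [-0.448, -3.104, 0.006]
contact_force: [0.3, -0.6, 0.5]
grip_width: 0.0001
```

Run:
```python
from h import *
goal([.5645,.064,.153],163.6)
```

```text
t 3.45 tcp [0.5661 0.0631 0.1648] yaw 163.57 F [ 0.3 -0.6  0.5] w 0.0001 q7 0.79
shift cm [0.17 0.05 1.18] rot deg [-0.3 -0.3 -0. ]
```

>>> jog_arm(rows=[{"xyz":[0.1,0,0.4],"fingers":1},{"xyz":[0.1,0,0.7],"fingers":1},{"xyz":[0.1,0,1.0],"fingers":1},{"xyz":[0.1,0,1.2],"fingers":1},{"xyz":[0.1,0,1.2],"fingers":1}])

```text
$.rows[0]: bad value
```

Run:
```python
from h import *
goal([.5645,.064,.153],163.6)
from bench import imaging
im=imaging.grab_frame('scene'); cv2.imwrite('pics/e_scene.png',cv2.resize(im[70:270,150:350],None,fx=3,fy=3))
```

```text
t 3.45 tcp [0.5661 0.0631 0.1648] yaw 163.57 F [ 0.3 -0.6  0.5] w 0.0001 q7 0.79
shift cm [0.17 0.05 1.18] rot deg [-0.3 -0.3 -0. ]
```

View pics/e_scene.png

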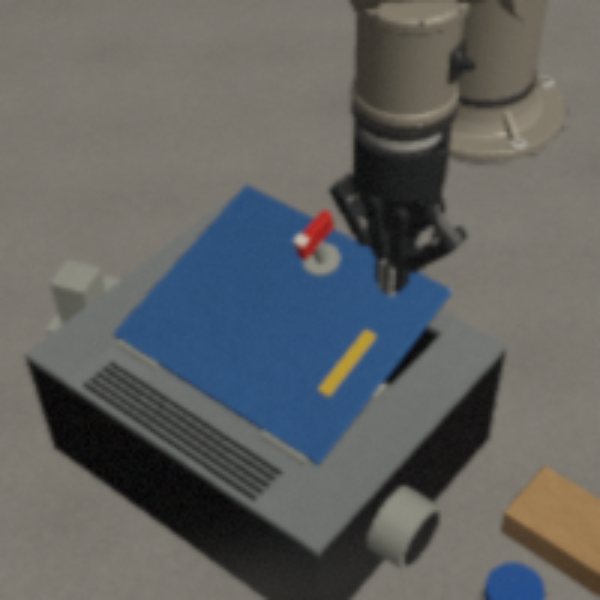

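The flap is moving down with the fingers (about 0.15 rad left; fingertips near crop pixel (388,290)). The call was refused because the turn was missing, so I'll repeat it with the turn.

>>> jog_arm(rows=[{"xyz":[0.1,0,0.4],"delta_rot":[0,0,0],"fingers":1},{"xyz":[0.1,0,0.7],"delta_rot":[0,0,0],"fingers":1},{"xyz":[0.1,0,1.0],"delta_rot":[0,0,0],"fingers":1},{"xyz":[0.1,0,1.2],"delta_rot":[0,0,0],"fingers":1},{"xyz":[0.1,0,1.2],"delta_rot":[0,0,0],"fingers":1}])

```text
clock: 3.92
tcp_pos: [0.5634, 0.063, 0.1503]
orientation: [-0.447, -3.1, 0.008]
contact_force: [0.2, 0.1, 0.6]
grip_width: 0.0001
```

Run:
```python
from h import *
goal([.5645,.064,.153],163.6)
from bench import imaging
im=imaging.grab_frame('scene'); cv2.imwrite('pics/f_scene.png',cv2.resize(im[70:270,150:350],None,fx=3,fy=3))
```

```text
t 3.92 tcp [0.5634 0.063  0.1503] yaw 163.59 F [0.2 0.1 0.6] w 0.0001 q7 0.78
shift cm [-0.08  0.13 -0.27] rot deg [-0.4 -0.5 -0. ]
```

View pics/f_scene.png

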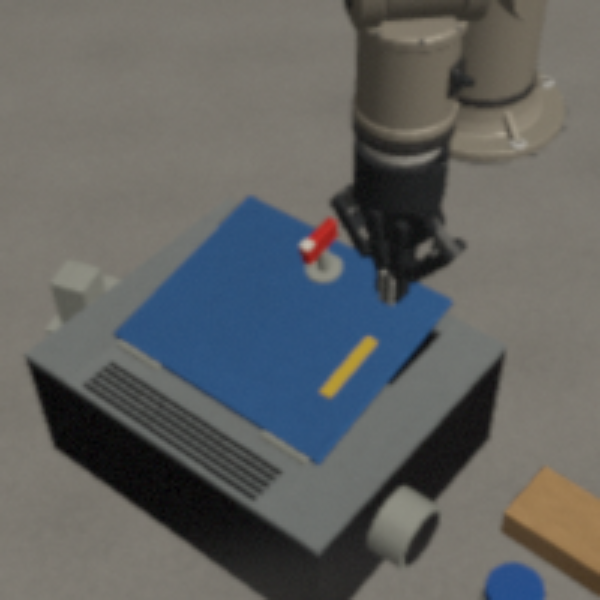

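Run:
```python
from h import *
from bench import imaging,r
S=imaging.camera_info('scene')
for th in(0,.03,.06,.1,.15,.2): print(th,((proj(S,unit2w(P,np.array([flap(th,200,-120,8),flap(th,200,120,8),flap(th,0,-120,8),flap(th,0,120,8)])/1000))-[150,70])*3).round().tolist())
print('tcp',(proj(S,r.get_obs()['tcp_pos'])-[150,70])*3)
```

```text
0 [[253.0, 218.0], [452.0, 323.0], [112.0, 331.0], [318.0, 461.0]]
0.03 [[253.0, 214.0], [452.0, 318.0], [112.0, 331.0], [318.0, 461.0]]
0.06 [[252.0, 209.0], [453.0, 314.0], [112.0, 332.0], [318.0, 461.0]]
0.1 [[251.0, 204.0], [453.0, 309.0], [112.0, 332.0], [318.0, 461.0]]
0.15 [[250.0, 197.0], [453.0, 302.0], [111.0, 332.0], [317.0, 462.0]]
0.2 [[248.0, 190.0], [452.0, 295.0], [111.0, 332.0], [317.0, 462.0]]
tcp [[388.67905191 320.30741454]]
```

Run:
```python
from h import *
from bench import imaging,r
S=imaging.camera_info('scene')
for th in(.4,.45,.5,.55,.6): print(th,((proj(S,unit2w(P,np.array([flap(th,200,-120,8),flap(th,200,120,8)])/1000))-[150,70])*3).round().tolist())
print('tcp_d',(proj(S,[.5894,.0566,.2245])-[150,70])*3)
o=r.get_obs(); print(o['clock'],o['tcp_pos'],o['contact_force'],o['moment'],o['tau'])
im=imaging.grab_frame('scene'); cv2.imwrite('pics/g_scene.png',cv2.resize(im[110:190,230:330],None,fx=6,fy=6,interpolation=cv2.INTER_CUBIC))
im=imaging.grab_frame('wrist'); cv2.imwrite('pics/g_wrist.png',im)
```

```text
0.4 [[236.0, 166.0], [448.0, 273.0]]
0.45 [[233.0, 161.0], [446.0, 268.0]]
0.5 [[229.0, 156.0], [444.0, 264.0]]
0.55 [[224.0, 151.0], [441.0, 260.0]]
0.6 [[219.0, 147.0], [438.0, 256.0]]
tcp_d [[375.61175998 278.35724947]]
3.9667 [0.56347162 0.06305281 0.15049761] [-0.49444235 -0.64171065  0.74122787] [0.06928209 0.02168638 0.0045065 ] [-1.94321031e-02 -4.89328659e+01 -7.16226518e+00 -2.46797669e+01
  1.84206798e-02  1.84272841e-02 -1.25620028e-02]
```

View pics/g_scene.png

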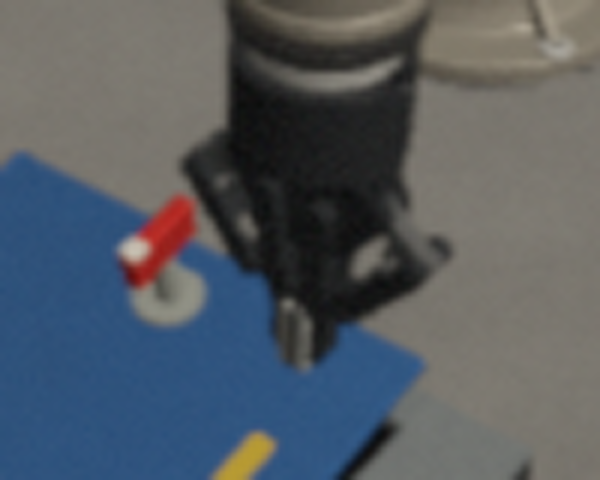

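View pics/g_wrist.png

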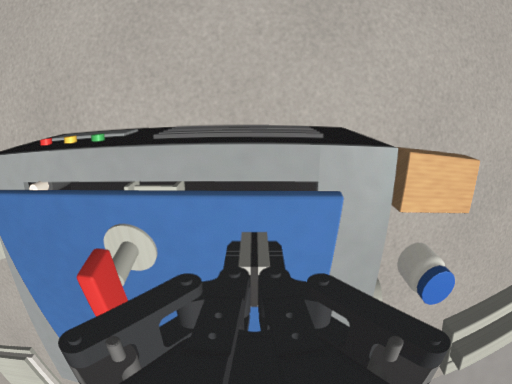

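```bash
cat >> h.py <<'E'
def projf(ci,Pw):
    A=R.from_rotvec(ci['attitude']).as_matrix(); c=(np.atleast_2d(Pw)-ci['xyz'])@A; K=ci['camera_matrix']
    rho=np.hypot(c[:,0],c[:,1]); th=np.arctan2(rho,c[:,2]); k=K[0,0]*th/rho
    return np.c_[c[:,0]*k+K[0,2],c[:,1]*k+K[1,2]]
def rayf(ci,uv):
    K=ci['camera_matrix']; d=np.array(uv,float)-K[:2,2]; rr=np.linalg.norm(d); th=rr/K[0,0]
    v=np.r_[d/rr*np.sin(th),np.cos(th)]
    return R.from_rotvec(ci['attitude']).apply(v)
E
python3 - <<'E'
from h import *
from bench import imaging,r
W=imaging.camera_info('wrist'); o=r.get_obs(); t=o['tcp_pos']
print(projf(W,[t,t+[0,0,.01],t+[0,0,.02]]).round(1))
for th in(0,.1,.15,.2):print(th,projf(W,unit2w(P,np.array([flap(th,200,120,8),flap(th,165,0,8),flap(th,165,0,47),[-140,170,140],[140,170,140]])/1000)).round().tolist())
E
```

```text
[[255.2 224.9]
 [255.1 231.6]
 [255.1 239.1]]
0 [[330.0, 170.0], [146.0, 221.0], [123.0, 248.0], [399.0, 147.0], [341.0, 402.0]]
0.1 [[339.0, 182.0], [137.0, 234.0], [114.0, 272.0], [399.0, 147.0], [341.0, 402.0]]
0.15 [[343.0, 190.0], [133.0, 242.0], [109.0, 286.0], [399.0, 147.0], [341.0, 402.0]]
0.2 [[348.0, 200.0], [129.0, 251.0], [105.0, 300.0], [399.0, 147.0], [341.0, 402.0]]
```

>>> jog_arm(rows=[{"xyz":[0,0,0.2],"delta_rot":[0,0,0],"fingers":1},{"xyz":[0,0,0.4],"delta_rot":[0,0,0],"fingers":1},{"xyz":[0,0,0.6],"delta_rot":[0,0,0],"fingers":1},{"xyz":[0,0,0.8],"delta_rot":[0,0,0],"fingers":1},{"xyz":[0,0,0.8],"delta_rot":[0,0,0],"fingers":1}])

```text
clock: 4.48
tcp_pos: [0.5631, 0.063, 0.1421]
orientation: [-0.447, -3.1, 0.008]
contact_force: [-0.1, -0.2, 0.1]
grip_width: 0.0001
```

Run:
```python
from h import *
from bench import imaging,r
o=r.get_obs(); print(o['clock'],o['tcp_pos'],o['contact_force'])
im=imaging.grab_frame('wrist'); cv2.imwrite('pics/h_wrist.png',im)
```

```text
4.4833 [0.56308879 0.06301224 0.14209544] [-0.07622647 -0.21435467  0.05449593]
```

View pics/h_wrist.png

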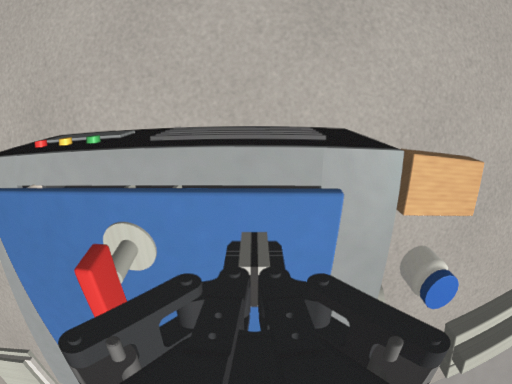

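Run:
```python
from h import *
from bench import imaging,r
W=imaging.camera_info('wrist')
for th in(0,.06,.1,.15):print(th,projf(W,unit2w(P,np.array([flap(th,200,120,8),flap(th,165,0,8),flap(th,165,0,47),[-140,170,140]])/1000)).round().tolist())
t=r.get_obs()['tcp_pos']
print(projf(W,[t,t+[0,0,.01],t+[0,0,.02]]).round(1))
```

```text
0 [[334.0, 174.0], [142.0, 227.0], [118.0, 256.0], [405.0, 149.0]]
0.06 [[339.0, 181.0], [137.0, 234.0], [112.0, 270.0], [405.0, 149.0]]
0.1 [[343.0, 186.0], [133.0, 240.0], [108.0, 281.0], [405.0, 149.0]]
0.15 [[348.0, 195.0], [128.0, 248.0], [103.0, 295.0], [405.0, 149.0]]
[[255.2 224.8]
 [255.1 231.6]
 [255.1 239.1]]
```

>>> jog_arm(rows=[{"xyz":[0,0,0.3],"delta_rot":[0,0,0],"fingers":1},{"xyz":[0,0,0.6],"delta_rot":[0,0,0],"fingers":1},{"xyz":[0,0,0.9],"delta_rot":[0,0,0],"fingers":1},{"xyz":[0,0,1.0],"delta_rot":[0,0,0],"fingers":1},{"xyz":[0,0,1.0],"delta_rot":[0,0,0],"fingers":1}])

```text
clock: 4.95
tcp_pos: [0.5628, 0.0629, 0.1318]
orientation: [-0.447, -3.099, 0.008]
contact_force: [0.0, -1.1, 0.8]
grip_width: 0.0001
```

Run:
```python
from h import *
from bench import imaging,r
o=r.get_obs(); print(o['clock'],o['tcp_pos'],o['contact_force'])
im=imaging.grab_frame('wrist'); cv2.imwrite('pics/i_wrist.png',im)
W=imaging.camera_info('wrist')
for th in(0,.06,.1,.15):print(th,projf(W,unit2w(P,np.array([flap(th,200,120,8),flap(th,165,0,8),flap(th,165,0,47),[-140,170,140]])/1000)).round().tolist())
```

```text
4.95 [0.56279954 0.06289425 0.13180209] [ 0.04467878 -1.05986878  0.75655135]
0 [[339.0, 179.0], [136.0, 234.0], [110.0, 266.0], [412.0, 153.0]]
0.06 [[345.0, 186.0], [131.0, 242.0], [104.0, 282.0], [412.0, 153.0]]
0.1 [[349.0, 193.0], [127.0, 248.0], [99.0, 293.0], [412.0, 153.0]]
0.15 [[355.0, 203.0], [122.0, 257.0], [94.0, 308.0], [412.0, 153.0]]
```

View pics/i_wrist.png

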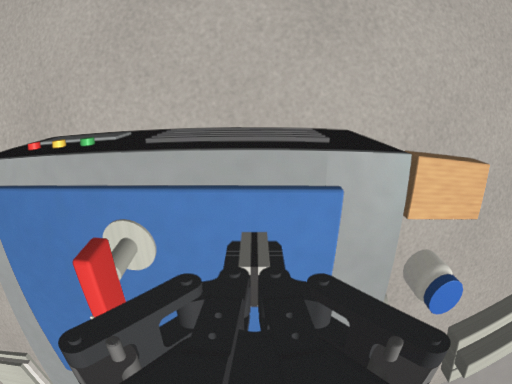

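>>> jog_arm(rows=[{"xyz":[0,0,0.2],"delta_rot":[0,0,0],"fingers":1},{"xyz":[0,0,0.4],"delta_rot":[0,0,0],"fingers":1},{"xyz":[0,0,0.5],"delta_rot":[0,0,0],"fingers":1},{"xyz":[0,0,0.5],"delta_rot":[0,0,0],"fingers":1},{"xyz":[0,0,0.5],"delta_rot":[0,0,0],"fingers":1}])

```text
clock: 5.42
tcp_pos: [0.563, 0.063, 0.1272]
orientation: [-0.447, -3.1, 0.008]
contact_force: [-0.9, 0.3, 1.8]
grip_width: -0.0001
```

Run:
```python
from h import *
from bench import imaging,r
o=r.get_obs(); print(o['clock'],o['tcp_pos'],o['contact_force'],o['moment'])
im=imaging.grab_frame('scene'); cv2.imwrite('pics/i_scene.png',cv2.resize(im[70:270,150:350],None,fx=3,fy=3,interpolation=cv2.INTER_CUBIC))
```

```text
5.4167 [0.56298393 0.06301186 0.12715118] [-0.93537316  0.32236768  1.81079783] [0.06704676 0.13793681 0.00015337]
```

View pics/i_scene.png

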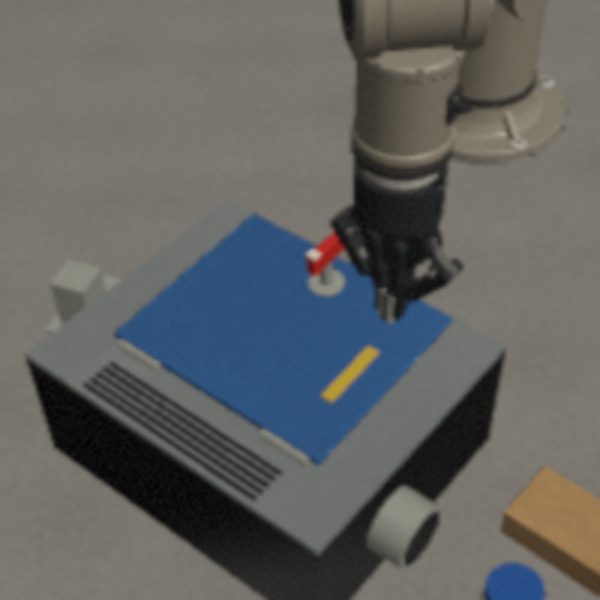

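>>> jog_arm(rows=[{"xyz":[0,0,-3],"delta_rot":[0,0,0],"fingers":1},{"xyz":[0,0,-6],"delta_rot":[0,0,0],"fingers":0.5},{"xyz":[0,0,-9],"delta_rot":[0,0,0],"fingers":0.2},{"xyz":[0,2,-10],"delta_rot":[0,0,0],"fingers":0.2},{"xyz":[0,4,-10],"delta_rot":[0,0,0],"fingers":0.2}])

```text
clock: 5.88
tcp_pos: [0.5775, 0.1013, 0.2303]
orientation: [-0.453, -3.105, 0.007]
contact_force: [0.1, 0.9, 0.6]
grip_width: 0.0483
```

Run:
```python
from h import *
goal([.5455,-.0083,.23],163.6)
```

```text
t 5.88 tcp [0.5775 0.1013 0.2303] yaw 163.41 F [0.1 0.9 0.6] w 0.0483 q7 0.76
shift cm [ -0.06 -11.41   0.09] rot deg [-0.3 -0.2 -0.2]
```

>>> jog_arm(rows=[{"xyz":[0,-3,0],"delta_rot":[0,0,0],"fingers":0.2},{"xyz":[0,-6,0],"delta_rot":[0,0,0],"fingers":0.2},{"xyz":[0,-9,0],"delta_rot":[-0.3,-0.2,-0.2],"fingers":0.2},{"xyz":[0,-11.4,0],"delta_rot":[-0.3,-0.2,-0.2],"fingers":0.2},{"xyz":[0,-11.4,0],"delta_rot":[-0.3,-0.2,-0.2],"fingers":0.2}])

```text
clock: 6.3
tcp_pos: [0.5436, -0.0146, 0.2302]
orientation: [-0.459, -3.107, 0.006]
contact_force: [-0.7, -0.6, -0.1]
grip_width: 0.0683
```

Run:
```python
from h import *
from bench import imaging,r
goal([.5455,-.0083,.23],163.6)
W=imaging.camera_info('wrist'); t=r.get_obs()['tcp_pos']
im=imaging.grab_frame('wrist'); cv2.imwrite('pics/j_wrist.png',im)
print('tcp',projf(W,[t,t+[0,0,.02]]).round().tolist())
for th in(0,.06,.1):print(th,projf(W,unit2w(P,np.array([flap(th,200,120,8),flap(th,200,-120,8),flap(th,165,0,8),flap(th,165,0,47),flap(th,187,0,58),flap(th,143,0,58)])/1000)).round().tolist())
```

```text
t 6.3 tcp [ 0.5436 -0.0146  0.2302] yaw 163.18 F [-0.7 -0.6 -0.1] w 0.0683 q7 0.99
shift cm [-0.    0.66  0.02] rot deg [-0.2 -0.  -0.4]
tcp [[255.0, 225.0], [255.0, 239.0]]
0 [[392.0, 147.0], [131.0, 148.0], [263.0, 183.0], [264.0, 198.0], [264.0, 174.0], [264.0, 230.0]]
0.06 [[397.0, 150.0], [126.0, 151.0], [263.0, 187.0], [264.0, 206.0], [265.0, 183.0], [264.0, 239.0]]
0.1 [[401.0, 153.0], [122.0, 154.0], [263.0, 191.0], [264.0, 212.0], [265.0, 191.0], [265.0, 246.0]]
```

View pics/j_wrist.png

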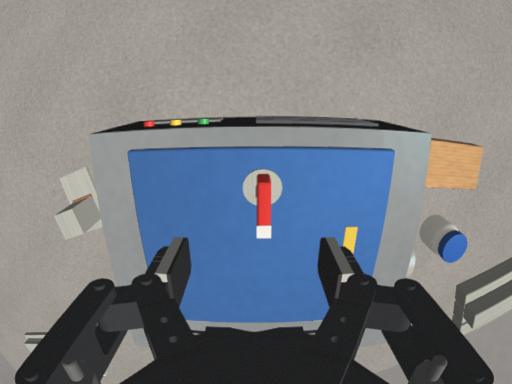

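The wing lies straight along columns 264 (rows 175–238), matching the model; the flap rests at about 0.05. Centering and descending with the fingers open.

>>> jog_arm(rows=[{"xyz":[0,0.65,1],"delta_rot":[-0.2,0,-0.4],"fingers":0.2},{"xyz":[0,0.65,2.5],"delta_rot":[-0.2,0,-0.4],"fingers":0.2},{"xyz":[0,0.65,4],"delta_rot":[-0.2,0,-0.4],"fingers":0.3},{"xyz":[0,0.65,5],"delta_rot":[-0.2,0,-0.4],"fingers":0.4},{"xyz":[0,0.65,5.5],"delta_rot":[-0.2,0,-0.4],"fingers":0.5}])

```text
clock: 6.77
tcp_pos: [0.5452, -0.004, 0.1734]
orientation: [-0.441, -3.108, -0.004]
contact_force: [0.0, 0.9, 0.8]
grip_width: 0.0431
```

Run:
```python
from h import *
from bench import imaging,r
goal([.5455,-.0083,.160],163.6)
W=imaging.camera_info('wrist'); t=r.get_obs()['tcp_pos']
im=imaging.grab_frame('wrist'); cv2.imwrite('pics/k_wrist.png',im)
im=imaging.grab_frame('scene'); cv2.imwrite('pics/k_scene.png',cv2.resize(im[70:270,150:350],None,fx=3,fy=3,interpolation=cv2.INTER_CUBIC))
print('tcp',projf(W,[t,t+[0,0,.02]]).round().tolist())
for th in(0.06,):print(th,projf(W,unit2w(P,np.array([flap(th,200,120,8),flap(th,165,0,8),flap(th,165,0,47),flap(th,187,0,58),flap(th,143,0,58)])/1000)).round().tolist())
```

```text
t 6.77 tcp [ 0.5452 -0.004   0.1734] yaw 163.83 F [0.  0.9 0.8] w 0.0431 q7 0.94
shift cm [-0.16 -0.41  1.34] rot deg [ 0.1 -0.2  0.2]
tcp [[255.0, 225.0], [255.0, 239.0]]
0.06 [[418.0, 168.0], [249.0, 214.0], [248.0, 244.0], [248.0, 218.0], [248.0, 287.0]]
```

View pics/k_wrist.png

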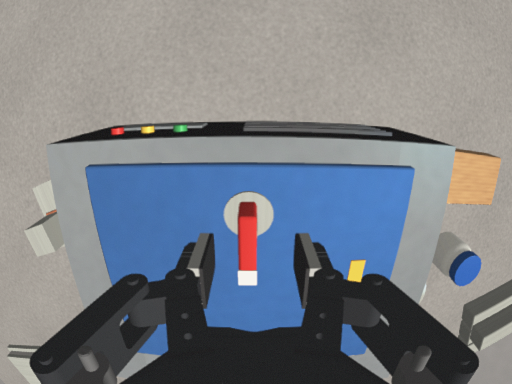

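View pics/k_scene.png

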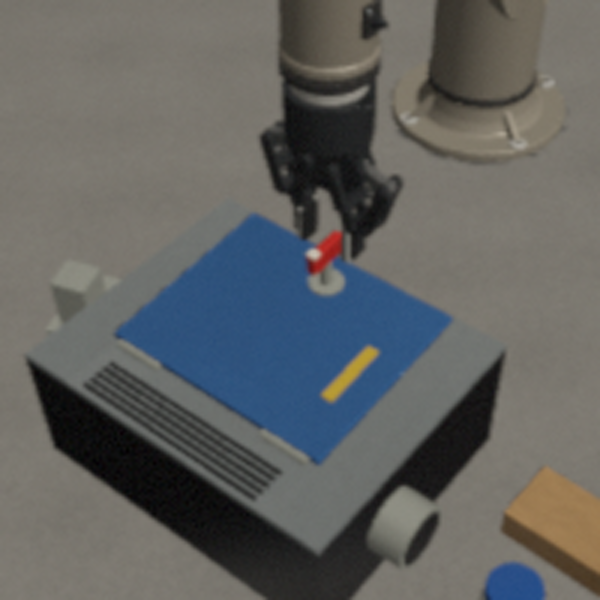

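Run:
```python
from h import *
from bench import imaging,r
S=imaging.camera_info('scene')
o=r.get_obs(); t=o['tcp_pos']; M=R.from_rotvec(o['orientation']).as_matrix()
for dz in(0,.01,.02,.03,.04): print(dz,[((proj(S,t+M[:,1]*s-M[:,2]*dz)-[150,70])*3).round()[0].tolist() for s in(-.027,.027)])
print('wing',((proj(S,unit2w(P,np.array([flap(.06,165,0,47),flap(.06,187,0,58),flap(.06,143,0,58),flap(.06,143,0,36)])/1000))-[150,70])*3).round().tolist())
```

```text
0 [[305.0, 258.0], [351.0, 283.0]]
0.01 [[305.0, 250.0], [351.0, 275.0]]
0.02 [[304.0, 242.0], [351.0, 267.0]]
0.03 [[304.0, 234.0], [351.0, 259.0]]
0.04 [[304.0, 226.0], [352.0, 250.0]]
wing [[324.0, 251.0], [338.0, 229.0], [308.0, 257.0], [309.0, 274.0]]
```

>>> jog_arm(rows=[{"xyz":[-0.1,-0.35,0.5],"delta_rot":[0,-0.2,0.2],"fingers":0.5},{"xyz":[-0.1,-0.35,1],"delta_rot":[0,-0.2,0.2],"fingers":0.5},{"xyz":[-0.1,-0.35,1.2],"delta_rot":[0,-0.2,0.2],"fingers":0.5},{"xyz":[-0.1,-0.35,1.2],"delta_rot":[0,-0.2,0.2],"fingers":0.5},{"xyz":[-0.1,-0.35,1.2],"delta_rot":[0,-0.2,0.2],"fingers":0.5}])

```text
clock: 7.28
tcp_pos: [0.5456, -0.0081, 0.1625]
orientation: [0.448, 3.108, 0.003]
contact_force: [0.8, -0.2, 0.2]
grip_width: 0.0426
```

Run:
```python
from h import *
from bench import imaging,r
goal([.5455,-.0083,.161],163.6)
im=imaging.grab_frame('wrist'); cv2.imwrite('pics/l_wrist.png',im)
```

```text
t 7.28 tcp [ 0.5456 -0.0081  0.1625] yaw 163.58 F [ 0.8 -0.2  0.2] w 0.0426 q7 0.93
shift cm [ 0.   -0.02  0.15] rot deg [ 0.1  0.1 -0. ]
```

View pics/l_wrist.png

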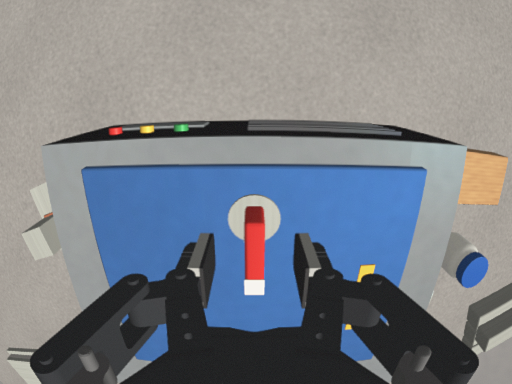

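>>> jog_arm(rows=[{"xyz":[0,0,0.1],"delta_rot":[0,0,0],"fingers":0.6},{"xyz":[0,0,0.1],"delta_rot":[0,0,0],"fingers":1},{"xyz":[0,0,0.1],"delta_rot":[0,0,0],"fingers":1},{"xyz":[0,0,0.1],"delta_rot":[0,0,0],"fingers":1},{"xyz":[0,0,0.1],"delta_rot":[0,0,0],"fingers":1}], grip_force=80)

```text
clock: 7.75
tcp_pos: [0.5458, -0.0081, 0.1619]
orientation: [0.448, 3.107, 0.003]
contact_force: [-1.1, 0.3, 3.4]
grip_width: 0.0081
```

Run:
```python
from h import *
from bench import imaging,r
goal([.5455,-.0083,.161],163.6)
im=imaging.grab_frame('wrist'); cv2.imwrite('pics/m_wrist.png',im)
im=imaging.grab_frame('scene'); cv2.imwrite('pics/m_scene.png',cv2.resize(im[70:270,150:350],None,fx=3,fy=3,interpolation=cv2.INTER_CUBIC))
```

```text
t 7.75 tcp [ 0.5458 -0.0081  0.1619] yaw 163.58 F [-1.1  0.3  3.4] w 0.0081 q7 0.93
shift cm [ 0.03 -0.03  0.09] rot deg [ 0.1  0.1 -0. ]
```

View pics/m_wrist.png

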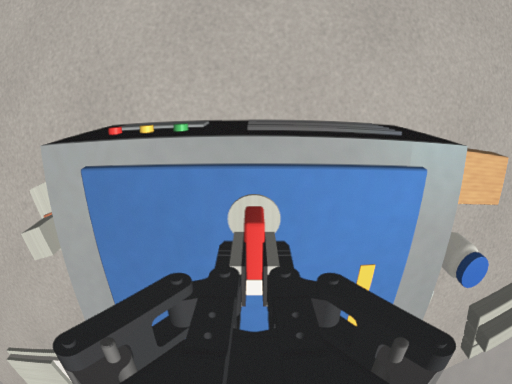

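View pics/m_scene.png

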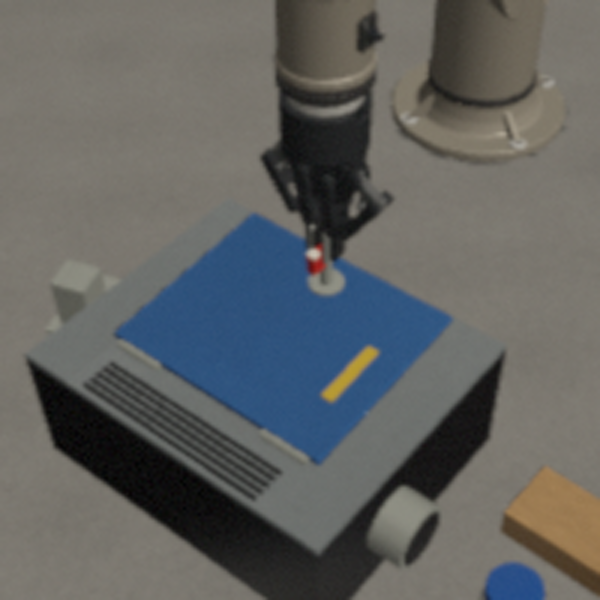

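Wing pinched (opening 8 mm), the fingers centred on it at column 255 in the wrist view. Now pressing in small steps.

>>> jog_arm(rows=[{"xyz":[0.03,0,0.1],"delta_rot":[0,0,0],"fingers":1},{"xyz":[0.06,0,0.2],"delta_rot":[0,0,0],"fingers":1},{"xyz":[0.09,0,0.3],"delta_rot":[0,0,0],"fingers":1},{"xyz":[0.12,0,0.4],"delta_rot":[0,0,0],"fingers":1},{"xyz":[0.12,0,0.4],"delta_rot":[0,0,0],"fingers":1}])

```text
clock: 8.27
tcp_pos: [0.5455, -0.0079, 0.1583]
orientation: [0.448, 3.105, 0.003]
contact_force: [0.2, -0.9, 5.6]
grip_width: 0.0076
```

>>> jog_arm(rows=[{"xyz":[0.03,0,0.1],"delta_rot":[0,0,0],"fingers":1},{"xyz":[0.06,0,0.2],"delta_rot":[0,0,0],"fingers":1},{"xyz":[0.09,0,0.3],"delta_rot":[0,0,0],"fingers":1},{"xyz":[0.12,0,0.4],"delta_rot":[0,0,0],"fingers":1},{"xyz":[0.12,0,0.4],"delta_rot":[0,0,0],"fingers":1}])

```text
clock: 8.68
tcp_pos: [0.5452, -0.0079, 0.1548]
orientation: [0.448, 3.103, 0.003]
contact_force: [-1.1, -1.0, 5.7]
grip_width: 0.0082
```

>>> jog_arm(rows=[{"xyz":[0.03,0,0.1],"delta_rot":[0,0,0],"fingers":1},{"xyz":[0.06,0,0.2],"delta_rot":[0,0,0],"fingers":1},{"xyz":[0.09,0,0.3],"delta_rot":[0,0,0],"fingers":1},{"xyz":[0.12,0,0.4],"delta_rot":[0,0,0],"fingers":1},{"xyz":[0.12,0,0.4],"delta_rot":[0,0,0],"fingers":1}])

```text
clock: 9.1
tcp_pos: [0.545, -0.0077, 0.1514]
orientation: [0.448, 3.101, 0.002]
contact_force: [-1.5, -0.8, 6.9]
grip_width: 0.0078
```

>>> jog_arm(rows=[{"xyz":[0.03,0,0.1],"delta_rot":[0,0,0],"fingers":1},{"xyz":[0.05,0,0.2],"delta_rot":[0,0,0],"fingers":1},{"xyz":[0.05,0,0.3],"delta_rot":[0,0,0],"fingers":1},{"xyz":[0.05,0,0.3],"delta_rot":[0,0,0],"fingers":1},{"xyz":[0.05,0,0.3],"delta_rot":[0,0,0],"fingers":1}])

```text
clock: 9.52
tcp_pos: [0.5449, -0.0077, 0.1489]
orientation: [0.448, 3.1, 0.002]
contact_force: [-3.1, -0.5, 7.7]
grip_width: 0.0075
```

Run:
```python
from h import *
from bench import imaging,r
goal([.5425,-.0073,.150],163.6)
im=imaging.grab_frame('wrist'); cv2.imwrite('pics/n_wrist.png',im)
im=imaging.grab_frame('scene'); cv2.imwrite('pics/n_scene.png',cv2.resize(im[70:270,150:350],None,fx=3,fy=3,interpolation=cv2.INTER_CUBIC))
```

```text
t 9.52 tcp [ 0.5449 -0.0077  0.1489] yaw 163.56 F [-3.1 -0.5  7.7] w 0.0075 q7 0.91
shift cm [ 0.24 -0.03 -0.11] rot deg [ 0.1  0.5 -0. ]
```

View pics/n_scene.png

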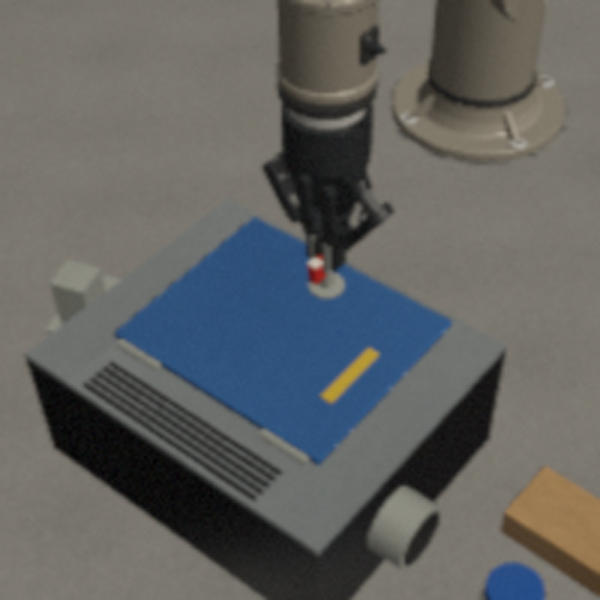

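View pics/n_wrist.png

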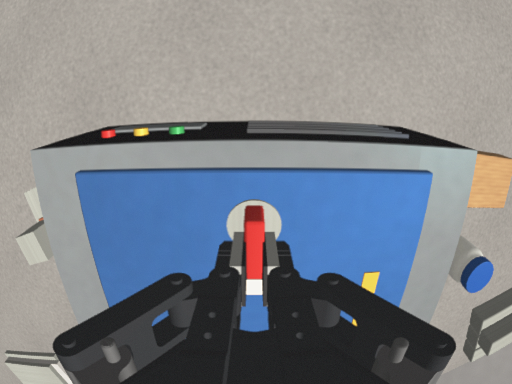

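>>> jog_arm(rows=[{"xyz":[0.1,0,0.1],"delta_rot":[0,0.5,0],"fingers":1},{"xyz":[0.2,0,0.2],"delta_rot":[0,0.5,0],"fingers":1},{"xyz":[0.25,0,0.25],"delta_rot":[0,0.5,0],"fingers":1},{"xyz":[0.25,0,0.25],"delta_rot":[0,0.5,0],"fingers":1},{"xyz":[0.25,0,0.25],"delta_rot":[0,0.5,0],"fingers":1}])

```text
clock: 10.03
tcp_pos: [0.5446, -0.0076, 0.1477]
orientation: [0.449, 3.104, 0.003]
contact_force: [0.9, -1.8, 8.7]
grip_width: 0.0079
```

>>> jog_arm(rows=[{"xyz":[0.1,0,0.1],"delta_rot":[0,0,0],"fingers":1},{"xyz":[0.1,0,0.2],"delta_rot":[0,0,0],"fingers":1},{"xyz":[0.1,0,0.25],"delta_rot":[0,0,0],"fingers":1},{"xyz":[0.1,0,0.25],"delta_rot":[0,0,0],"fingers":1},{"xyz":[0.1,0,0.25],"delta_rot":[0,0,0],"fingers":1}])

```text
clock: 10.45
tcp_pos: [0.5446, -0.0076, 0.1461]
orientation: [0.449, 3.102, 0.003]
contact_force: [-2.0, -1.1, 8.7]
grip_width: 0.0076
```

>>> jog_arm(rows=[{"xyz":[0.05,0,0.1],"delta_rot":[0,0,0],"fingers":1},{"xyz":[0.05,0,0.2],"delta_rot":[0,0,0],"fingers":1},{"xyz":[0.05,0,0.25],"delta_rot":[0,0,0],"fingers":1},{"xyz":[0.05,0,0.25],"delta_rot":[0,0,0],"fingers":1},{"xyz":[0.05,0,0.25],"delta_rot":[0,0,0],"fingers":1}])

```text
clock: 10.87
tcp_pos: [0.5446, -0.0076, 0.1444]
orientation: [0.449, 3.101, 0.002]
contact_force: [-2.3, -1.4, 9.5]
grip_width: 0.0078
```

>>> jog_arm(rows=[{"xyz":[0,0,0.1],"delta_rot":[0,0,0],"fingers":1},{"xyz":[0,0,0.2],"delta_rot":[0,0,0],"fingers":1},{"xyz":[0,0,0.2],"delta_rot":[0,0,0],"fingers":1},{"xyz":[0,0,0.2],"delta_rot":[0,0,0],"fingers":1},{"xyz":[0,0,0.2],"delta_rot":[0,0,0],"fingers":1}])

```text
clock: 11.28
tcp_pos: [0.5447, -0.0077, 0.1434]
orientation: [0.449, 3.1, 0.001]
contact_force: [-5.4, -1.0, 11.9]
grip_width: 0.0078
```

Run:
```python
from h import *
from bench import imaging,r
goal([.5425,-.0073,.140],163.6)
im=imaging.grab_frame('scene'); cv2.imwrite('pics/o_scene.png',cv2.resize(im[70:270,150:350],None,fx=3,fy=3,interpolation=cv2.INTER_CUBIC))
```

```text
t 11.28 tcp [ 0.5447 -0.0077  0.1434] yaw 163.54 F [-5.4 -1.  11.9] w 0.0078 q7 0.91
shift cm [ 0.22 -0.03  0.34] rot deg [ 0.1  0.5 -0.1]
```

View pics/o_scene.png

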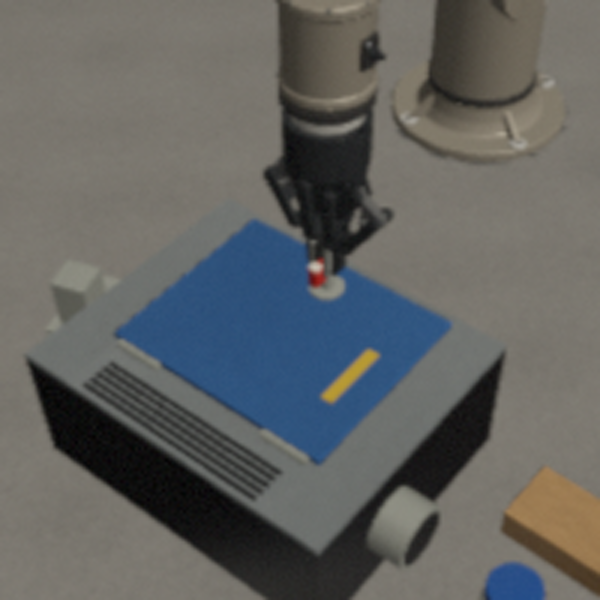

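>>> jog_arm(rows=[{"xyz":[0.1,0,0.05],"delta_rot":[0,0.3,0],"fingers":1},{"xyz":[0.2,0,0.1],"delta_rot":[0,0.5,0],"fingers":1},{"xyz":[0.25,0,0.1],"delta_rot":[0,0.5,0],"fingers":1},{"xyz":[0.25,0,0.1],"delta_rot":[0,0.5,0],"fingers":1},{"xyz":[0.25,0,0.1],"delta_rot":[0,0.5,0],"fingers":1}])

```text
clock: 11.75
tcp_pos: [0.5444, -0.0076, 0.1438]
orientation: [0.45, 3.104, 0.002]
contact_force: [-0.1, -2.3, 9.3]
grip_width: 0.0084
```

>>> jog_arm(rows=[{"xyz":[0.1,0,0.1],"delta_rot":[0,0,0],"fingers":1},{"xyz":[0.15,0,0.15],"delta_rot":[0,0,0],"fingers":1},{"xyz":[0.15,0,0.15],"delta_rot":[0,0,0],"fingers":1},{"xyz":[0.15,0,0.15],"delta_rot":[0,0,0],"fingers":1},{"xyz":[0.15,0,0.15],"delta_rot":[0,0,0],"fingers":1}])

```text
clock: 12.17
tcp_pos: [0.5445, -0.0076, 0.1435]
orientation: [0.45, 3.101, 0.002]
contact_force: [-0.9, -1.8, 9.8]
grip_width: 0.0079
```

>>> jog_arm(rows=[{"xyz":[0.1,0,0.1],"delta_rot":[0,0,0],"fingers":1},{"xyz":[0.15,0,0.2],"delta_rot":[0,0,0],"fingers":1},{"xyz":[0.15,0,0.25],"delta_rot":[0,0,0],"fingers":1},{"xyz":[0.15,0,0.25],"delta_rot":[0,0,0],"fingers":1},{"xyz":[0.15,0,0.25],"delta_rot":[0,0,0],"fingers":1}])

```text
clock: 12.58
tcp_pos: [0.5446, -0.0075, 0.1432]
orientation: [0.449, 3.097, 0.0]
contact_force: [-5.0, -2.2, 17.8]
grip_width: 0.008
```

>>> jog_arm(rows=[{"xyz":[0.1,0,0.1],"delta_rot":[0,0,0],"fingers":1},{"xyz":[0.15,0,0.2],"delta_rot":[0,0,0],"fingers":1},{"xyz":[0.15,0,0.25],"delta_rot":[0,0,0],"fingers":1},{"xyz":[0.15,0,0.25],"delta_rot":[0,0,0],"fingers":1},{"xyz":[0.15,0,0.25],"delta_rot":[0,0,0],"fingers":1}])

```text
clock: 13.0
tcp_pos: [0.5447, -0.0076, 0.1431]
orientation: [0.449, 3.094, -0.001]
contact_force: [-5.0, -2.0, 22.0]
grip_width: 0.0077
```

>>> jog_arm(rows=[{"xyz":[0.1,0,0.15],"delta_rot":[0,0.5,0],"fingers":1},{"xyz":[0.1,0,0.15],"delta_rot":[0,0.5,4],"fingers":1},{"xyz":[0.1,-0.02,0.17],"delta_rot":[0,0.5,9],"fingers":1},{"xyz":[0.1,-0.03,0.17],"delta_rot":[0,0.5,14],"fingers":1},{"xyz":[0.1,-0.05,0.17],"delta_rot":[0,0.5,20],"fingers":1}])

```text
clock: 13.42
tcp_pos: [0.5445, -0.0079, 0.1432]
orientation: [0.988, 2.973, 0.004]
contact_force: [-5.5, 0.3, 16.4]
grip_width: 0.0082
```

Run:
```python
from h import *
from bench import imaging,r
goal([.5446,-.0076,.143],163.6-20)
o=r.get_obs();print(o['moment'],R.from_rotvec(o['orientation']).inv().apply(o['contact_force']))
im=imaging.grab_frame('wrist'); cv2.imwrite('pics/p_wrist.png',im)
```

```text
t 13.42 tcp [ 0.5445 -0.0079  0.1432] yaw 143.24 F [-5.5  0.3 16.4] w 0.0082 q7 0.59
shift cm [0.01 0.03 0.02] rot deg [ 0.3  0.5 -0.4]
[-0.57911256  0.9156635   0.01648679] [  4.44455841  -2.95204992 -16.46435317]
```

View pics/p_wrist.png

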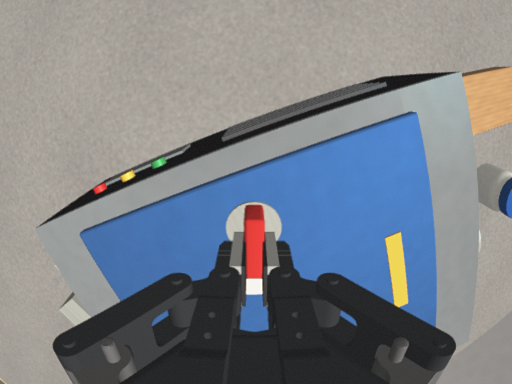

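>>> jog_arm(rows=[{"xyz":[0.05,-0.05,0.15],"delta_rot":[0.3,0.5,6],"fingers":1},{"xyz":[0.06,-0.06,0.15],"delta_rot":[0.3,0.5,12],"fingers":1},{"xyz":[0.07,-0.07,0.15],"delta_rot":[0.3,0.5,18],"fingers":1},{"xyz":[0.08,-0.08,0.15],"delta_rot":[0.3,0.5,24],"fingers":1},{"xyz":[0.08,-0.08,0.15],"delta_rot":[0.3,0.5,30],"fingers":1}])

```text
clock: 13.88
tcp_pos: [0.5439, -0.0082, 0.1433]
orientation: [1.744, 2.613, 0.004]
contact_force: [-4.6, -0.3, 13.9]
grip_width: 0.0076
```

Run:
```python
from h import *
from bench import imaging,r
goal([.5440,-.0076,.143],163.6-50)
o=r.get_obs();print(o['moment'],R.from_rotvec(o['orientation']).inv().apply(o['contact_force']))
```

```text
t 13.88 tcp [ 0.5439 -0.0082  0.1433] yaw 112.55 F [-4.6 -0.3 13.9] w 0.0076 q7 0.11
shift cm [0.05 0.03 0.03] rot deg [ 0.2 -0.1 -1. ]
[-0.79235505  0.92011935  0.05702287] [  1.50903494  -4.32831844 -13.95416986]
```

>>> jog_arm(rows=[{"xyz":[0.02,-0.06,0.17],"delta_rot":[0,0,6],"fingers":1},{"xyz":[0.03,-0.1,0.17],"delta_rot":[0,0,13],"fingers":1},{"xyz":[0.03,-0.1,0.17],"delta_rot":[0,0,19],"fingers":1},{"xyz":[0.03,-0.1,0.17],"delta_rot":[0,0,25],"fingers":1},{"xyz":[0.03,-0.1,0.17],"delta_rot":[0,0,31],"fingers":1}])

```text
clock: 14.3
tcp_pos: [0.5433, -0.0083, 0.1432]
orientation: [2.383, 2.046, 0.005]
contact_force: [-5.1, -0.1, 15.3]
grip_width: 0.0078
```

Run:
```python
from h import *
from bench import imaging,r
goal([.5440,-.0076,.143],163.6-83.5)
o=r.get_obs();print(o['moment'],R.from_rotvec(o['orientation']).inv().apply(o['contact_force']))
im=imaging.grab_frame('wrist'); cv2.imwrite('pics/q_wrist.png',im)
```

```text
t 14.3 tcp [ 0.5433 -0.0083  0.1432] yaw 81.3 F [-5.1 -0.1 15.3] w 0.0078 q7 -0.39
shift cm [0.08 0.06 0.02] rot deg [ 0.2 -0.1  1.2]
[-0.79637583  1.31494588  0.00757459] [ -0.79620799  -4.98360424 -15.27023899]
```

View pics/q_wrist.png

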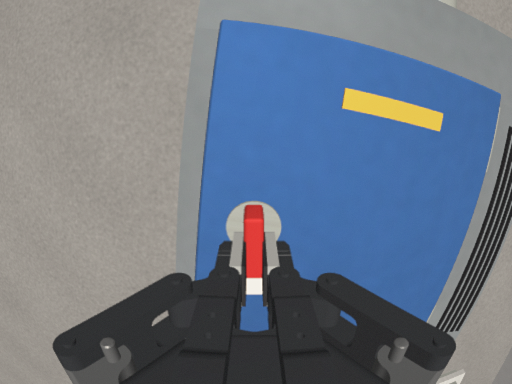

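>>> jog_arm(rows=[{"xyz":[0,-0.1,0.17],"delta_rot":[0,0,1],"fingers":1},{"xyz":[0,-0.1,0.17],"delta_rot":[0,0,1.5],"fingers":1},{"xyz":[0,-0.1,0.17],"delta_rot":[0,0,1.5],"fingers":1},{"xyz":[0,-0.1,0.08],"delta_rot":[0,0,1.5],"fingers":1},{"xyz":[0,-0.05,0],"delta_rot":[0,0,1.5],"fingers":1}])

```text
clock: 14.77
tcp_pos: [0.5432, -0.0083, 0.1441]
orientation: [2.414, 2.006, 0.005]
contact_force: [-2.3, 0.3, 8.0]
grip_width: 0.0079
```

>>> jog_arm(rows=[{"xyz":[0,0,-0.05],"delta_rot":[0,0,0],"fingers":1},{"xyz":[0,0,-0.1],"delta_rot":[0,0,0],"fingers":1},{"xyz":[0,0,-0.15],"delta_rot":[0,0,0],"fingers":1},{"xyz":[0,0,-0.2],"delta_rot":[0,0,0],"fingers":1},{"xyz":[0,0,-0.2],"delta_rot":[0,0,0],"fingers":1}])

```text
clock: 15.18
tcp_pos: [0.5431, -0.0084, 0.1465]
orientation: [2.413, 2.007, 0.005]
contact_force: [-1.2, -0.3, 6.7]
grip_width: 0.0079
```

Run:
```python
from h import *
from bench import imaging,r
goal([.5440,-.0076,.143],163.6-83.5)
im=imaging.grab_frame('scene'); cv2.imwrite('pics/r_scene.png',cv2.resize(im[70:270,150:350],None,fx=3,fy=3,interpolation=cv2.INTER_CUBIC))
```

```text
t 15.18 tcp [ 0.5431 -0.0084  0.1465] yaw 79.49 F [-1.2 -0.3  6.7] w 0.0079 q7 -0.42
shift cm [0.09 0.07 0.35] rot deg [ 0.2 -0.  -0.6]
```

View pics/r_scene.png

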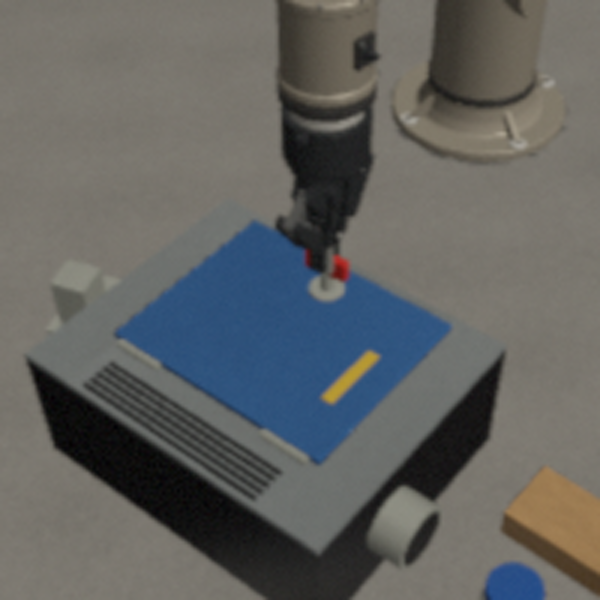

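>>> jog_arm(rows=[{"xyz":[0,0,-0.05],"delta_rot":[0,0,0],"fingers":1},{"xyz":[0,0,-0.1],"delta_rot":[0,0,0],"fingers":1},{"xyz":[0,0,-0.1],"delta_rot":[0,0,0],"fingers":1},{"xyz":[0,0,-0.1],"delta_rot":[0,0,0],"fingers":1},{"xyz":[0,0,-0.1],"delta_rot":[0,0,0],"fingers":1}])

```text
clock: 15.65
tcp_pos: [0.543, -0.0083, 0.1469]
orientation: [2.413, 2.007, 0.004]
contact_force: [3.0, 1.4, -6.2]
grip_width: 0.0079
```

Run:
```python
from h import *
from bench import imaging,r
goal([.5440,-.0076,.143],163.6-83.5)
im=imaging.grab_frame('wrist'); cv2.imwrite('pics/s_wrist.png',im)
W=imaging.camera_info('wrist')
for th in(0,.03,.06):print(th,projf(W,unit2w(P,np.array([flap(th,200,120,8),flap(th,0,120,8),flap(th,165,0,8),[-140,170,140]])/1000)).round(1).tolist())
```

```text
t 15.65 tcp [ 0.543  -0.0083  0.1469] yaw 79.5 F [ 3.   1.4 -6.2] w 0.0079 q7 -0.42
shift cm [0.09 0.09 0.39] rot deg [ 0.2 -0.  -0.6]
0 [[213.6, 19.4], [496.9, 83.5], [253.5, 222.8], [201.0, -49.3]]
0.03 [[212.8, 16.8], [497.1, 83.6], [254.0, 226.2], [201.0, -49.3]]
0.06 [[212.3, 14.0], [497.3, 83.7], [254.8, 229.7], [201.0, -49.3]]
```

View pics/s_wrist.png

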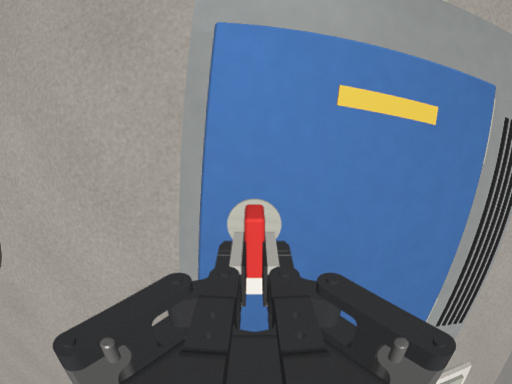

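The upward pull now meets a hard stop (+6.7 N changed to −6.2 N within 0.4 mm), so the pin is caught in its notch. Relaxing, then opening.

>>> jog_arm(rows=[{"xyz":[0,0,0],"delta_rot":[0,0,0],"fingers":1},{"xyz":[0,0,0],"delta_rot":[0,0,0],"fingers":1},{"xyz":[0,0,0],"delta_rot":[0,0,0],"fingers":0.8},{"xyz":[0,0,0],"delta_rot":[0,0,0],"fingers":0.5},{"xyz":[0,0,0],"delta_rot":[0,0,0],"fingers":0.4}], grip_force=20)

```text
clock: 16.12
tcp_pos: [0.543, -0.0084, 0.1473]
orientation: [2.414, 2.007, 0.005]
contact_force: [0.6, 0.1, 0.1]
grip_width: 0.0403
```

Run:
```python
from h import *
from bench import imaging,r
goal([.5440,-.0076,.143],163.6-83.5)
im=imaging.grab_frame('wrist'); cv2.imwrite('pics/t_wrist.png',im)
```

```text
t 16.12 tcp [ 0.543  -0.0084  0.1473] yaw 79.47 F [0.6 0.1 0.1] w 0.0403 q7 -0.42
shift cm [0.1  0.08 0.43] rot deg [ 0.2 -0.  -0.6]
```

View pics/t_wrist.png

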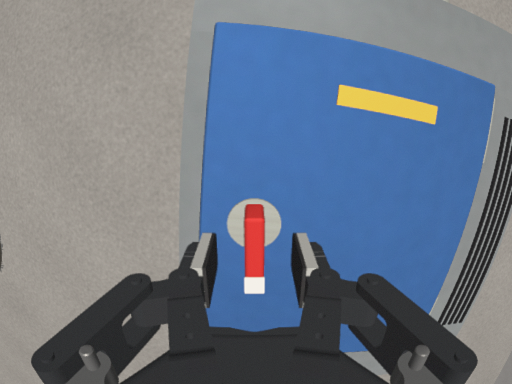

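Wing stays straight at column 255 and the flap hasn't moved after opening. Rising clear.

>>> jog_arm(rows=[{"xyz":[0,0,-1.5],"delta_rot":[0,0,0],"fingers":0.3},{"xyz":[0,0,-4],"delta_rot":[0,0,0],"fingers":0.3},{"xyz":[0,0,-7],"delta_rot":[0,0,0],"fingers":0.3},{"xyz":[0,0,-10],"delta_rot":[0,0,0],"fingers":0.3},{"xyz":[0,0,-12],"delta_rot":[0,0,0],"fingers":0.3}])

```text
clock: 16.58
tcp_pos: [0.5433, -0.0084, 0.2704]
orientation: [2.413, 2.005, 0.008]
contact_force: [0.5, 0.5, -0.1]
grip_width: 0.0595
```

Run:
```python
from h import *
from bench import imaging,r
goal([.5440,-.0076,.143],163.6-83.5)
im=imaging.grab_frame('wrist'); cv2.imwrite('pics/u_wrist.png',im)
im=imaging.grab_frame('scene'); cv2.imwrite('pics/u_scene.png',cv2.resize(im[90:290,150:350],None,fx=3,fy=3,interpolation=cv2.INTER_CUBIC))
W=imaging.camera_info('wrist')
for th in(0,.03,.06):print(th,projf(W,unit2w(P,np.array([flap(th,200,120,8),flap(th,200,-120,8),flap(th,0,120,8),flap(th,165,0,8),flap(th,165,0,40)])/1000)).round(1).tolist())
# expected wing top ends for wing angles
for a in(75,80,86):
    c,s=np.cos(np.radians(a)),np.sin(np.radians(a))
    print(a,projf(W,unit2w(P,np.array([[-90+22*k*c,-22*k*s,148+41] for k in(1,-1)])/1000)).round(1).tolist())
```

```text
t 16.58 tcp [ 0.5433 -0.0084  0.2704] yaw 79.46 F [ 0.5  0.5 -0.1] w 0.0595 q7 -0.37
shift cm [ 0.08 -0.04 12.74] rot deg [ 0.4 -0.1 -0.6]
0 [[227.0, 51.8], [211.1, 269.1], [413.9, 83.0], [250.5, 173.2], [250.5, 182.0]]
0.03 [[226.9, 50.9], [210.8, 271.9], [414.0, 83.1], [250.8, 174.5], [251.9, 183.6]]
0.06 [[226.9, 50.0], [210.6, 274.8], [414.2, 83.1], [251.3, 175.8], [253.5, 185.4]]
75 [[254.5, 207.5], [246.4, 161.0]]
80 [[252.4, 207.7], [248.6, 160.8]]
86 [[249.9, 207.8], [251.3, 160.7]]
```

View pics/u_wrist.png

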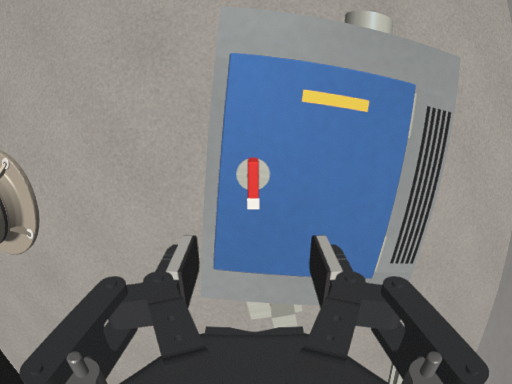

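View pics/u_scene.png

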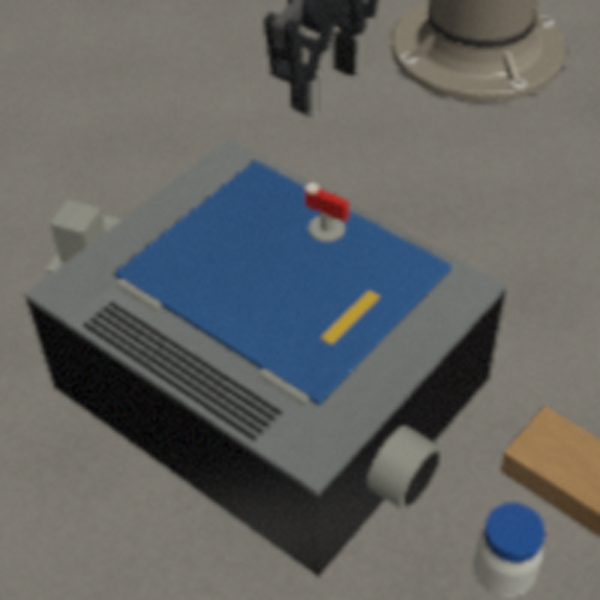

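Run:
```python
from h import *
from bench import imaging,r
a=imaging.grab_frame('top'); cv2.imwrite('pics/v_top.png',a)
b=cv2.imread('pics/a_top.png')
for q in('jar','sample','lens_box'):
    print(q,[(d['position'],round(d['conf'],2)) for d in imaging.find_in('top',q)][:1])
d=cv2.absdiff(a,b).max(2)
for n,(x,y) in dict(jar=(179,143),box=(168,186),sample=(377,230)).items(): print(n,d[y-22:y+22,x-22:x+22].max(),d[y-22:y+22,x-22:x+22].mean())
s=imaging.grab_frame('scene'); c=cv2.imread('pics/u_scene.png')
print('scene drift',cv2.absdiff(cv2.resize(s[90:290,150:350],None,fx=3,fy=3,interpolation=cv2.INTER_CUBIC),c)[140:400,100:460].mean())
o=r.get_obs(); print(o['clock'],o['contact_force'])
print(r.hand_in())
```

```text
jar [([178.3, 143.4], 0.93)]
sample [([376.4, 230.6], 0.87)]
lens_box [([166.9, 185.4], 0.88)]
jar 10 5.036673553719008
box 12 5.427685950413223
sample 11 5.3125
scene drift 0.919227207977208
16.9333 [0.06103791 0.26944988 0.21968155]
the job is handed in; nothing more can be done
None
```

I swung the flap down, pushed the stud in to its stop, turned the wing clockwise until it locked, and handed the job in at about 17 s. No verdict was reported.

- **Push:** I moved the stud in small steps until its position stopped changing. The highest reading at the tool was about 22 N, and that includes the stud's spring. The force on the socket itself is not measured.
- **Turn:** The wing went to about 84° (1.47 rad), worked out from the gripper's turn. That is inside the allowed range but only about 2° short of the end stop. The view from above agrees to within a degree or two.
- **Lock:** After I let off the push, pulling up met a hard stop: the force went from +6.7 N to −6.2 N within 0.4 mm. After I let go, the flap stayed down in the scene view, and did not spring back up to 0.06 rad.
- **Bystanders:** In the top camera view the jar, sample and lens box are where they started.
- **Gripper:** It is open and about 10 cm clear of the flap, with no contact force.

**Checks that disagreed:**
- **Fingertip height:** The shut fingertips sit about 25 mm behind the reported tool point, as seen in two cameras and by contact. I set the grasp height by what I saw.
- **Flap angle:** My image estimates are off by about 0.03 rad: the unlocked flap's 0.06 rad rest showed as about 0.03. So I judged it shut from the change in the picture and the locking force, not from the absolute angle.

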